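Put the model chair away in its case

TASK

Put the model armchair away in its plywood case: with the fingertips push the tray it stands on fully home, then push the sliding door by its outer end all the way across in front of the tray. The model must stay standing on its tray; do not touch or lift it, keep your fingers out of the tray, and leave everything else on the desk where it is.

Things in the scene. Friction and masses are not known exactly. Their poses are not given: they have to be found in the camera images.
- case: Fixed case (sizes in mm), plywood with clear roof and back, 150 deep (x), 270 wide (y), 106 tall. Origin: centre of its underside, on the desk; x points from the front (face at x = -75) to the back, y to its left (as seen from the robot), z up. Divider at y = 0: the tray slides into the left bay (+y), the door starts over the right one, where a model is fixed. A 7 high runner lies along the front out to x = -109.
- tray (a joint): How far the tray stands out of the case's front, m: 0 is fully home (rigid stop; its front panel's face is then 5 mm proud of the case's front face), 0.095 the most. It slides along the case's x, about 1.5 N of friction, no spring, and stays where it is left.
- tray_front (a point): Centre of the outer face, towards the robot, of the plywood tray's upright front panel; moves with the tray, axes as the case's. Sizes in mm: panel 110 wide (y), 9 thick plus 3 cork lining, 12 to 65 above the desk (this point 38.5), at y = 65.5 in the case. Push it along the case's +x.
- tray_liner: The cork lining inside the tray (behind the front panel and on the floor, whose top is 18 mm above the desk). Only the model may touch it. Origin: on the tray's front face plane, middle of its width, at desk height.
- door (a joint): How far the door has slid from the right bay towards the left, along the case's +y, m: 0 it covers the right bay, 0.135 (rigid stop) the left bay and tray. About 1.5 N of friction, no spring; stays where it is left. Do not move it in front of the left bay while the tray is out.
- door_edge (a point): Centre of the door's outer (-y) end face, to be pushed along the case's +y; moves with the door, axes as the case's. Sizes in mm: a brown wooden panel 125 wide (y), 20 thick (x), 10 to 100 above the desk (this point 55), with a 10 gap between its back and the case's front face, so that a finger pushing its end can travel along the case's front.
- chair: The white model armchair with wooden legs standing loose on the tray: 70 mm tall, feet within 46 mm square, about 30 g. Origin: under its middle, at the soles of the feet, z up.
- side_chair: Bystander: white model side chair with dark legs, 70 mm tall, on the desk to the left of the case. Origin at its feet.
- tape: Bystander: paper tape roll, 52 mm across, 18 mm tall, on the desk in front of the case. Origin: centre of its underside.
- shell: Bystander: white shallow seat shell without legs, a bowl 68 mm across, 26 mm tall, to the right of the case. Origin: centre of its underside.
- mug: Bystander: white mug, 76 mm across, 88 mm tall, to the left of the case. Origin: centre of its underside.
- rule: Bystander: steel rule 30 x 300 x 4 mm (x, y, z) lying on the desk near the robot. Origin: centre of its underside.
- fibreboard: Bystander: straw-coloured fibreboard sample 140 x 180 x 8 mm lying on the desk. Origin: centre of its underside.
- glue: Bystander: white jar with a black cap, 52 mm across, 75 mm tall. Origin: centre of its underside.
There are look-alikes about, which are no part of the job. Leave any green or yellow look-alike of the chair alone.

How it is judged:
By the outcome, as a careful person would: the job done as asked, in the order asked, and still so for the second after the job is handed in, with the robot touching nothing.
It also fails if it takes over 48 s, if anything falls off the work surface, if the arm or the gripper's body presses on something with over 40 N, if the wrist force passes 120 N, or if a joint passes its speed limit or range.

ROBOT

A 6-joint arm with a two-finger parallel gripper is mounted at the origin on the work surface. World frame = base frame: x ahead of the robot, y to its left, z up, the work surface at z = 0. Lengths are in m, angles in rad, forces in N, time in s.
With the tool pointing down it reaches from about 0.35 to 0.775 m from the base axis. Payload 5.5 kg.
Tool frame: the origin (TCP) lies midway between the tips of the shut fingers; the grasp point (between the pads) lies 19 mm behind it (env.tcp_to_grasp is the distance from the TCP to the grasp point, in m); z points along the fingers, y is the direction in which the jaws open and shut (so a half turn about z gives the same grasp; the last joint's range is limited). The gripper opens to 85 mm and grips with 20 to 120 N. Pads are 22 mm wide; open, the fingers measure 114 mm over their backs; the gripper's body (76 mm by 85 mm) begins 54 mm behind the grasp point. The pads swing forward as they close: fully open they stand 13 mm farther back than shut.
Start: joints at [1.15, 0.313, 0.046, 1.304, 0, 1.431], TCP at [0.159, 0.553, 0.231] pointing down, gripper open.
Joint ranges: [-2.76, 2.76], [-0.86, 1.69], [-1.03, 1.26], [-2.2, 2.34], [-1.47, 1.5], [-3.14, 3.14]. Speed limits (rad/s): [2.57, 2.57, 3.14, 3.14, 3.14, 3.14].

INTERFACE

Orientations are given as a unit quaternion [w, x, y, z].
In Python, from workcell import get_state, viewer, hand_in, finder, env gives the robot as it stands.
- The arm moves only by the tool arm_command, never from a script. Its argument "motion" is a list of rows, each an object of numbers: "x", "y", "z": the shift along the tool's x, y, z in mm; "rx", "ry", "rz": the turn, a rotation vector about the tool's x, y, z in degrees; "hand": the closure, from -1 (fully open) to 1 (shut). A call has 1 to 10 rows; each row is the pose to reach, as a shift and turn from the pose commanded when the call began, along the tool's axes at that moment; what a row does not reach only later rows make up. A row lasts 1/8 s, in which the tool goes at most 62.5 mm and 10.7 degrees, less where a joint would pass 70% of its speed; a pose out of reach is approached as far as the arm can. A call with a gripper value outside its range is refused whole. The fingers move at their own pace and stop on an object; "force" is the grip in N (left out, the last holds). Time passes only in rows, so rows that repeat a pose let the fingers close. It gives the time, the measured TCP pose, the force and the opening at its end, in the units of the state.
- get_state(): the state, without advancing time (a new reading comes with each control period).
- viewer.read_camera(name): name is "scene" or "top" or "wrist"; returns a dict with "image" (384x512x3 uint8, red, green, blue), "z_map" (384x512 float32, m along the optical axis (not along the pixel's ray), 0 where there is no reading), "intrinsics" (3x3 intrinsics, pixels), "rvec" (rotation vector, rad) and "tvec" (3), from world to camera coordinates, as OpenCV has them. Camera axes: x right, y down, z forward; pixel columns grow to the right and rows downward; lengths in m; the calibration is good to about 2 mm. The wrist camera is an equidistant fisheye: a pixel r from the principal point sees the ray r / f radians off the axis. A picture is of the moment at which its call begins.
- hand_in(): hands the job in, once; it reports no verdict.
Trained networks look in a picture, given as the dict that the camera call returned (one of the last four; its "shot" number tells which), for a name from the list of things; names that differ only in an ending like _2 or _b are one class to them, and where a whole thing is asked for, a point or a joint stands for the part that bears it (a point fixed in the world has none). Each returns a list of dicts, best first, with "score" (0 to 1); they miss things now and then, are a little off and sometimes report something else, mostly with a low value. They report only what shows in the picture. A call takes as long as a camera call. They do not tell look-alikes from the thing itself.
- finder.find_in(picture, query): "at" ([column, row] in pixels, amid what is visible of it).
- finder.masks_of(picture, query): "region" (384x512 bool, what is visible of it) and "at" ([column, row] in pixels, amid what is visible of it).
The state is a dict: "clock": time; "joint_pos": joint angles; "qvel": joint speeds; "tau": joint torques, N m; "tcp_pos": TCP position; "orientation": TCP orientation; "wrist_force": force on the tool from outside, world axes, zero at the start; "ft_torque": the same for the moment, N m; "finger_gap": finger opening in m.
Only numpy, scipy, OpenCV 4.12 (cv2) and the standard library are available. Lean on these libraries where they do the work, as an engineer would, in place of code of your own. Each camera call takes 0.05 s, during which the arm holds its last target.

## Working session

There is one attempt and no reset: what is moved stays moved. The work goes in short steps, Python scripts to look and compute and a tool call to move; the robot and the scene stay as the last step left them, time stands still between calls to the robot, and variables do not carry over. Pictures are saved under pics/ and viewed, and the job is handed in when it is done.

Besides the shell and the picture viewer there is one more tool, called as name([rows], argument=value, ...), one row to a line, values as JSON. arm_command: Moves the arm, as the interface text tells. Its arguments: {"type":"object","properties":{"motion":{"type":"array","items":{"type":"object","properties":{"x":{"type":"number"},"y":{"type":"number"},"z":{"type":"number"},"rx":{"type":"number"},"ry":{"type":"number"},"rz":{"type":"number"},"hand":{"type":"number"}}}},"force":{"type":"number"}},"required":["motion"]}

```bash
ls; mkdir -p pics; cat > h.py <<'E'
import numpy as np, cv2
from workcell import get_state, viewer, hand_in, finder, env
def snap(n,f):
    p=viewer.read_camera(n); cv2.imwrite('pics/'+f,cv2.cvtColor(p['image'],cv2.COLOR_RGB2BGR)); return p
def world(p,u,v,z=None):
    K=p['intrinsics'];R=cv2.Rodrigues(np.array(p['rvec'],float))[0];t=np.array(p['tvec'],float)
    if z is None: z=p['z_map'][int(round(v)),int(round(u))]
    c=np.array([(u-K[0,2])/K[0,0]*z,(v-K[1,2])/K[1,1]*z,z]); return R.T@(c-t)
def cloud(p):
    K=p['intrinsics'];R=cv2.Rodrigues(np.array(p['rvec'],float))[0];t=np.array(p['tvec'],float)
    z=p['z_map'];v,u=np.mgrid[:384,:512]
    c=np.stack([(u-K[0,2])/K[0,0]*z,(v-K[1,2])/K[1,1]*z,z],-1); w=(c-t)@R; w[z==0]=np.nan; return w
E
python3 - <<'E'
from h import *
for n in('scene','top'):
    p=snap(n,n+'1.png'); w=cloud(p); np.save(n+'1.npy',w); np.save(n+'1i.npy',p['image'])
    for q in ['case','tray_front','door_edge','chair','side_chair','tape','shell','mug','rule','fibreboard','glue','tray','door']:
        r=finder.masks_of(p,q)
        for d in r[:3]:
            m=d['region']; print(n,q,round(d['score'],2),np.round(d['at']),m.sum(),np.round(np.nanmedian(w[m],0),3))
s=get_state();print({k:np.round(v,3) for k,v in s.items()})
E
```

```text
pics
scene case 0.97 [226. 221.] 7170 [ 0.669 -0.027  0.105]
scene tray_front 0.92 [259. 187.] 595 [ 0.497 -0.008  0.035]
scene door_edge 0.72 [212. 186.] 333 [ 0.584 -0.122  0.099]
scene chair 0.77 [322. 176.] 219 [0.387 0.158 0.044]
scene chair 0.7 [143. 179.] 192 [ 0.627 -0.331  0.044]
scene chair 0.59 [352. 296.] 263 [0.707 0.354 0.043]
scene side_chair 0.76 [310. 209.] 196 [0.498 0.159 0.043]
scene tape 0.69 [219. 176.] 135 [ 0.488 -0.155  0.014]
scene shell 0.76 [134. 220.] 340 [ 0.734 -0.307  0.013]
scene shell 0.59 [260. 186.] 626 [ 0.498 -0.008  0.035]
scene mug 0.6 [311. 254.] 1020 [0.627 0.229 0.049]
scene rule 0.73 [216. 129.] 686 [ 0.327 -0.242  0.004]
scene fibreboard 0.75 [394. 186.] 2166 [0.295 0.365 0.008]
scene fibreboard 0.66 [312. 254.] 1042 [0.627 0.229 0.046]
scene glue 0.89 [147. 133.] 368 [ 0.472 -0.424  0.052]
scene glue 0.59 [214. 172.] 151 [ 0.492 -0.161  0.015]
scene tray 0.63 [260. 187.] 599 [ 0.497 -0.009  0.035]
scene tray 0.45 [255. 188.] 429 [ 0.499 -0.012  0.03 ]
scene tray 0.41 [216. 128.] 613 [ 0.327 -0.252  0.005]
scene door 0.82 [207. 186.] 348 [
[... 872 characters left out ...]
43 -0.003  0.019]
top glue 0.84 [401. 208.] 364 [ 0.464 -0.428  0.073]
top glue 0.48 [165. 162.] 878 [0.641 0.231 0.037]
top tray 0.72 [250. 194.] 1176 [ 0.535 -0.005  0.02 ]
top door 0.63 [290. 169.] 651 [ 0.583 -0.126  0.095]
{'clock': np.float64(1.4), 'joint_pos': array([1.15 , 0.313, 0.046, 1.304, 0.   , 1.431]), 'qvel': array([ 0.001,  0.001, -0.   , -0.001, -0.   ,  0.001]), 'tau': array([ 2.0000e-03, -4.8047e+01,  2.9880e+01,  0.0000e+00,  0.0000e+00,
        0.0000e+00]), 'tcp_pos': array([0.159, 0.553, 0.231]), 'orientation': array([0.  , 0.14, 0.99, 0.  ]), 'wrist_force': array([ 0.073,  0.229, -1.029]), 'ft_torque': array([ 0.03 , -0.054,  0.011]), 'finger_gap': np.float64(0.085)}
```

```bash
python3 - <<'E'
import numpy as np,cv2
for n in('scene','top'):
    i=cv2.imread(f'pics/{n}1.png')
    cv2.imwrite(f'pics/{n}1b.png',cv2.resize(i[80:320,90:410] if n=='scene' else i[100:290,80:420],None,fx=2.3,fy=2.3,interpolation=cv2.INTER_CUBIC))
w=np.load('top1.npy').reshape(-1,3)
import warnings
# case top / door top by height
for lo,hi,name in((.102,.110,'case'),(.094,.1015,'door')):
    m=(w[:,2]>lo)&(w[:,2]<hi)&(abs(w[:,1])<.3)&(w[:,0]>.5)&(w[:,0]<.85)
    q=w[m][:,:2].astype(np.float32);print(name,m.sum(),cv2.minAreaRect(q),q.min(0),q.max(0))
E
```

```text
case 4474 ((0.6478493213653564, -0.04073937237262726), (0.18158020079135895, 0.27066871523857117), 14.77563190460205) [ 0.5563026  -0.18524125] [0.76736754 0.11095345]
door 383 ((0.6283145546913147, 0.03246288001537323), (0.18265633285045624, 0.4155735671520233), 14.97407341003418) [ 0.5563429  -0.18699858] [0.7571854  0.25418842]
```

View pics/scene1b.png

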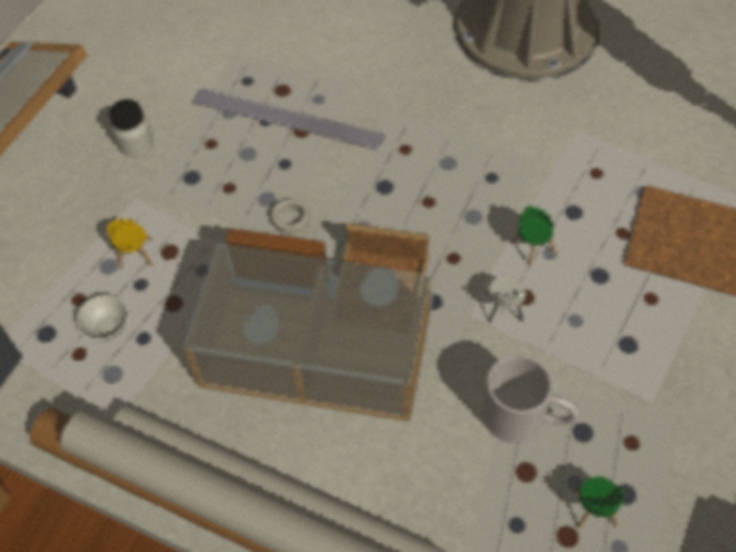

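View pics/top1b.png

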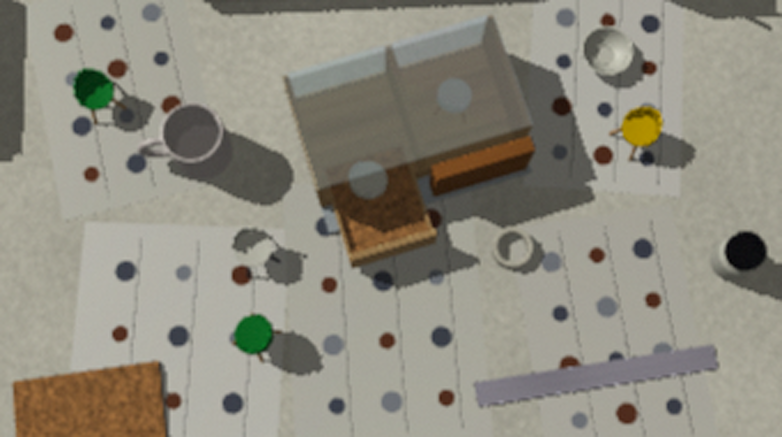

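The picked-out model is the chair under the clear roof, at about (368,180) in the top crop. The green and yellow chairs are look-alikes. The tray stands out with its panel at about (390,250), and the brown door is at about (480,165). The tape at (515,248) sits just in front of the case. Next I'll refine the geometry.

```bash
python3 - <<'E'
import numpy as np,cv2
for n in('top','scene'):
    w=np.load(n+'1.npy').reshape(-1,3)
    for thr in (.1035,):
        m=(w[:,2]>thr)&(w[:,2]<.112)&(w[:,1]>-.22)&(w[:,1]<.14)&(w[:,0]>.5)&(w[:,0]<.85)
        r=cv2.minAreaRect(w[m][:,:2].astype(np.float32));print(n,m.sum(),r)
    th=np.deg2rad(14.8);R=np.array([[np.cos(th),-np.sin(th)],[np.sin(th),np.cos(th)]])
    o=np.array([.6623,-.0369]); c=(w[:,:2]-o)@R
    def st(name,m):
        print(name,m.sum(),'x',np.round(np.nanpercentile(c[m,0],[0,2,10,50,90,98,100]),4),'y',np.round(np.nanpercentile(c[m,1],[0,2,10,50,90,98,100]),4))
    z=w[:,2]
    st('roof',(z>.1035)&(z<.112)&(abs(c[:,0])<.12)&(abs(c[:,1])<.17))
    st('door',(z>.092)&(z<.104)&(c[:,0]<-.082)&(c[:,0]>-.13)&(abs(c[:,1])<.16))
    st('panel',(z>.055)&(z<.07)&(c[:,0]<-.1)&(c[:,0]>-.2)&(c[:,1]>-.02)&(c[:,1]<.14))
    st('tape',(z>.01)&(z<.023)&(c[:,0]<-.15)&(c[:,0]>-.24)&(c[:,1]>-.13)&(c[:,1]<-.03))
    st('all2',(z>.03)&(c[:,0]<-.08)&(c[:,0]>-.24)&(abs(c[:,1])<.2))
E
```

```text
top 4394 ((0.6477645635604858, -0.0407700389623642), (0.18162935972213745, 0.27055302262306213), 14.837696075439453)
roof 4394 x [-0.1058 -0.0738 -0.0617 -0.0017  0.0592  0.0719  0.0758] y [-0.1353 -0.1292 -0.1075 -0.0005  0.108   0.1297  0.1353]
door 325 x [-0.1062 -0.1056 -0.1043 -0.0958 -0.0872 -0.0853 -0.084 ] y [-0.1291 -0.1266 -0.1161 -0.0655 -0.017  -0.0062 -0.0045]
panel 186 x [-0.1629 -0.1622 -0.1615 -0.1563 -0.1504 -0.1043 -0.1032] y [-0.0193 -0.0082  0.0184  0.063   0.1096  0.1181  0.1206]
tape 131 x [-0.2248 -0.2207 -0.2177 -0.1954 -0.1748 -0.172  -0.1704] y [-0.1056 -0.103  -0.0993 -0.0778 -0.0575 -0.0536 -0.0344]
all2 889 x [-0.1629 -0.1621 -0.161  -0.1043 -0.0882 -0.0832 -0.08  ] y [-0.1291 -0.1239 -0.1077 -0.0267  0.0882  0.1176  0.1207]
scene 4219 ((0.6469014286994934, -0.03816309571266174), (0.1777830421924591, 0.26995792984962463), 14.658465385437012)
roof 4219 x [-0.1042 -0.0761 -0.0631  0.0002  0.0587  0.0698  0.0736] y [-0.1323 -0.1268 -0.1043  0.0035  0.1113  0.1323  0.1378]
door 281 x [-0.1116 -0.1087 -0.1061 -0.0959 -0.0887 -0.087  -0.0857] y [-0.1253 -0.1223 -0.1132 -0.0629 -0.0132 -0.0037 -0.001 ]
panel 180 x [-0.1663 -0.1651 -0.1629 -0.1566 -0.153  -0.1517 -0.1502] y [0.015  0.0165 0.0256 0.0686 0.1117 0.1211 0.123 ]
tape 110 x [-0.2238 -0.2218 -0.2194 -0.1951 -0.1764 -0.1737 -0.172 ] y [-0.1019 -0.1    -0.0957 -0.0765 -0.0552 -0.0517 -0.0507]
all2 673 x [-0.1663 -0.1635 -0.1585 -0.1513 -0.0897 -0.0873 -0.0801] y [-0.1253 -0.1197 -0.0991  0.0195  0.105   0.1203  0.1233]
```

```bash
cat >> h.py <<'E'
from scipy.spatial.transform import Rotation as Ro
TH=14.8;O=np.array([.662,-.0355,0])
C=Ro.from_euler('z',TH,degrees=True)
def goal(cx,cy,z):
    s=get_state();q=s['orientation'];R=Ro.from_quat([q[1],q[2],q[3],q[0]])
    G=Ro.from_matrix(C.as_matrix()@np.diag([-1,1,-1]))
    t=C.apply([cx,cy,z])+O
    print('clock',s['clock'],'tcp case',np.round(C.inv().apply(s['tcp_pos']-O)*1000,1),'gap',s['finger_gap'],'F case',np.round(C.inv().apply(s['wrist_force']),1))
    print('shift mm',np.round(R.inv().apply(t-s['tcp_pos'])*1000,1),'rot',np.round((R.inv()*G).as_rotvec(degrees=True),2))
E
python3 -c "
from h import *
goal(-.2,.068,.231)"
```

```text
clock 1.4 tcp case [-335.7  696.9  231.3] gap 0.08528324046934788 F case [ 0.1  0.2 -1. ]
shift mm [-4.394e+02 -4.700e+02  3.000e-01] rot [ 1.000e-02  0.000e+00 -3.089e+01]
```

arm_command([
  {"x": -22, "y": -24, "rz": -2, "hand": 1},
  {"x": -60, "y": -64, "rz": -4, "hand": 1},
  {"x": -102, "y": -108, "rz": -7, "hand": 1},
  {"x": -144, "y": -153, "rz": -10, "hand": 1},
  {"x": -186, "y": -198, "rz": -13, "hand": 1},
  {"x": -228, "y": -243, "rz": -16, "hand": 1},
  {"x": -270, "y": -288, "rz": -19, "hand": 1},
  {"x": -312, "y": -333, "rz": -22, "hand": 1},
  {"x": -350, "y": -374, "rz": -25, "hand": 1},
  {"x": -380, "y": -406, "rz": -27, "hand": 1},
])

```text
invalid input at $.motion[0]: expected keys x, y, z, rx, ry, rz, hand
```

```bash
python3 -c "
from h import *
goal(-.2,.068,.05)"
```

```text
clock 1.4 tcp case [-335.7  696.9  231.3] gap 0.08528324046934788 F case [ 0.1  0.2 -1. ]
shift mm [-439.4 -470.   181.3] rot [ 1.000e-02  0.000e+00 -3.089e+01]
```

arm_command([
  {"x": -22, "y": -24, "z": 0, "rx": 0, "ry": 0, "rz": -2, "hand": 1},
  {"x": -60, "y": -64, "z": 0, "rx": 0, "ry": 0, "rz": -4, "hand": 1},
  {"x": -102, "y": -108, "z": 0, "rx": 0, "ry": 0, "rz": -7, "hand": 1},
  {"x": -144, "y": -153, "z": 0, "rx": 0, "ry": 0, "rz": -10, "hand": 1},
  {"x": -186, "y": -198, "z": 0, "rx": 0, "ry": 0, "rz": -13, "hand": 1},
  {"x": -228, "y": -243, "z": 0, "rx": 0, "ry": 0, "rz": -16, "hand": 1},
  {"x": -270, "y": -288, "z": 0, "rx": 0, "ry": 0, "rz": -19, "hand": 1},
  {"x": -312, "y": -333, "z": 0, "rx": 0, "ry": 0, "rz": -22, "hand": 1},
  {"x": -350, "y": -374, "z": 0, "rx": 0, "ry": 0, "rz": -25, "hand": 1},
  {"x": -380, "y": -406, "z": 0, "rx": 0, "ry": 0, "rz": -27, "hand": 1},
])

```text
clock: 2.65
tcp_pos: [0.4128, 0.0549, 0.2316]
orientation: [0.001, -0.095, 0.995, -0.0]
wrist_force: [0.7, 0.2, 1.2]
finger_gap: 0.0001
```

```bash
python3 -c "
from h import *
goal(-.2,.068,.05)"
```

```text
clock 2.65 tcp case [-217.8  151.1  231.6] gap 9.423183106506175e-05 F case [ 0.7 -0.   1.2]
shift mm [-23.3 -81.6 181.7] rot [-0.01  0.06 -3.91]
```

arm_command([
  {"x": -12, "y": -42, "z": 0, "rx": 0, "ry": 0, "rz": -2, "hand": 1},
  {"x": -22, "y": -74, "z": 20, "rx": 0, "ry": 0, "rz": -3.9, "hand": 1},
  {"x": -24, "y": -82, "z": 50, "rx": 0, "ry": 0, "rz": -3.9, "hand": 1},
  {"x": -24, "y": -82, "z": 90, "rx": 0, "ry": 0, "rz": -3.9, "hand": 1},
  {"x": -24, "y": -82, "z": 125, "rx": 0, "ry": 0, "rz": -3.9, "hand": 1},
  {"x": -24, "y": -82, "z": 140, "rx": 0, "ry": 0, "rz": -3.9, "hand": 1},
  {"x": -24, "y": -82, "z": 140, "rx": 0, "ry": 0, "rz": -3.9, "hand": 1},
])

```text
clock: 3.52
tcp_pos: [0.45, -0.0186, 0.0903]
orientation: [-0.001, -0.129, 0.992, 0.0]
wrist_force: [0.2, -1.2, 1.2]
finger_gap: 0.0001
```

```bash
python3 -c "
from h import *
goal(-.2,.068,.05)
snap('wrist','w1.png');snap('top','t2.png')
i=cv2.imread('pics/t2.png');cv2.imwrite('pics/t2b.png',cv2.resize(i[100:290,120:380],None,fx=3,fy=3))"
```

```text
clock 3.525 tcp case [-200.7   70.4   90.3] gap 0.00010768180531337607 F case [-0.1 -1.2  1.2]
shift mm [-0.8 -2.5 40.3] rot [ 0.07 -0.13  0.01]
```

View pics/w1.png

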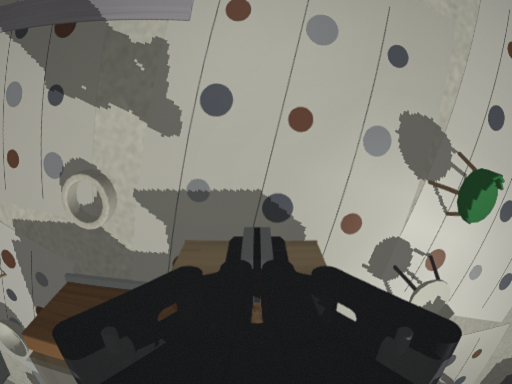

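View pics/t2b.png

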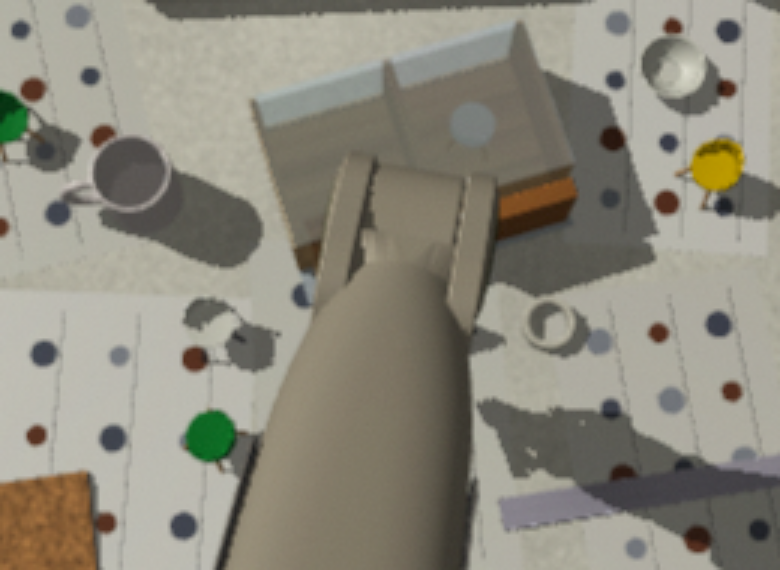

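arm_command([
  {"x": 0, "y": -2, "z": 20, "rx": 0, "ry": 0, "rz": 0, "hand": 1},
  {"x": 0, "y": -2, "z": 40, "rx": 0, "ry": 0, "rz": 0, "hand": 1},
  {"x": -8, "y": -2, "z": 40, "rx": 0, "ry": 0, "rz": 0, "hand": 1},
  {"x": -16, "y": -2, "z": 40, "rx": 0, "ry": 0, "rz": 0, "hand": 1},
  {"x": -19, "y": -2, "z": 40, "rx": 0, "ry": 0, "rz": 0, "hand": 1},
  {"x": -21, "y": -2, "z": 40, "rx": 0, "ry": 0, "rz": 0, "hand": 1},
  {"x": -23, "y": -2, "z": 40, "rx": 0, "ry": 0, "rz": 0, "hand": 1},
  {"x": -25, "y": -2, "z": 40, "rx": 0, "ry": 0, "rz": 0, "hand": 1},
  {"x": -27, "y": -2, "z": 40, "rx": 0, "ry": 0, "rz": 0, "hand": 1},
  {"x": -29, "y": -2, "z": 40, "rx": 0, "ry": 0, "rz": 0, "hand": 1},
])

```text
clock: 4.88
tcp_pos: [0.4793, -0.0134, 0.0512]
orientation: [-0.0, -0.129, 0.992, 0.0]
wrist_force: [-1.8, -0.7, 1.1]
finger_gap: 0.0002
```

```bash
python3 -c "
from h import *
goal(-.091,.068,.05)
snap('wrist','w2.png');p=snap('scene','s2.png')
i=cv2.imread('pics/s2.png');cv2.imwrite('pics/s2b.png',cv2.resize(i[130:270,150:330],None,fx=4,fy=4))"
```

```text
clock 4.875 tcp case [-171.    68.1   51.2] gap 0.00020120235308949556 F case [-1.9 -0.2  1.1]
shift mm [-80.   -0.1   1.1] rot [ 0.01 -0.04  0.01]
```

View pics/s2b.png

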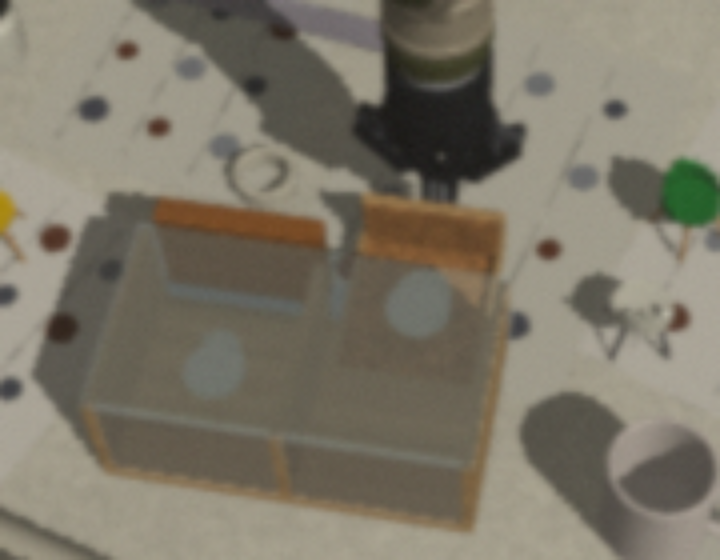

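View pics/w2.png

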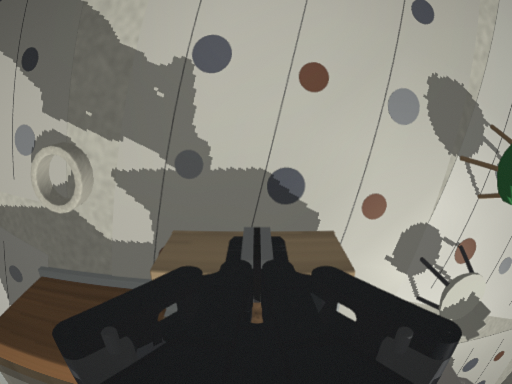

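The fingers at (440,188) are against the outside of the panel, near its middle, and the wrist force is 1.9 N. I'll push slowly.

arm_command([
  {"x": -2, "y": 0, "z": 0, "rx": 0, "ry": 0, "rz": 0, "hand": 1},
  {"x": -5, "y": 0, "z": 0, "rx": 0, "ry": 0, "rz": 0, "hand": 1},
  {"x": -8, "y": 0, "z": 0, "rx": 0, "ry": 0, "rz": 0, "hand": 1},
  {"x": -11, "y": 0, "z": 0, "rx": 0, "ry": 0, "rz": 0, "hand": 1},
  {"x": -14, "y": 0, "z": 0, "rx": 0, "ry": 0, "rz": 0, "hand": 1},
  {"x": -17, "y": 0, "z": 0, "rx": 0, "ry": 0, "rz": 0, "hand": 1},
  {"x": -20, "y": 0, "z": 0, "rx": 0, "ry": 0, "rz": 0, "hand": 1},
  {"x": -23, "y": 0, "z": 0, "rx": 0, "ry": 0, "rz": 0, "hand": 1},
  {"x": -26, "y": 0, "z": 0, "rx": 0, "ry": 0, "rz": 0, "hand": 1},
  {"x": -29, "y": 0, "z": 0, "rx": 0, "ry": 0, "rz": 0, "hand": 1},
])

```text
clock: 6.22
tcp_pos: [0.5078, -0.0059, 0.0512]
orientation: [-0.0, -0.129, 0.992, 0.0]
wrist_force: [-1.6, -0.2, -0.9]
finger_gap: -0.0001
```

arm_command([
  {"x": -3, "y": 0, "z": 0, "rx": 0, "ry": 0, "rz": 0, "hand": 1},
  {"x": -6, "y": 0, "z": 0, "rx": 0, "ry": 0, "rz": 0, "hand": 1},
  {"x": -9, "y": 0, "z": 0, "rx": 0, "ry": 0, "rz": 0, "hand": 1},
  {"x": -12, "y": 0, "z": 0, "rx": 0, "ry": 0, "rz": 0, "hand": 1},
  {"x": -15, "y": 0, "z": 0, "rx": 0, "ry": 0, "rz": 0, "hand": 1},
  {"x": -18, "y": 0, "z": 0, "rx": 0, "ry": 0, "rz": 0, "hand": 1},
  {"x": -21, "y": 0, "z": 0, "rx": 0, "ry": 0, "rz": 0, "hand": 1},
  {"x": -24, "y": 0, "z": 0, "rx": 0, "ry": 0, "rz": 0, "hand": 1},
  {"x": -27, "y": 0, "z": 0, "rx": 0, "ry": 0, "rz": 0, "hand": 1},
  {"x": -30, "y": 0, "z": 0, "rx": 0, "ry": 0, "rz": 0, "hand": 1},
])

```text
clock: 7.48
tcp_pos: [0.5368, 0.0018, 0.0513]
orientation: [-0.0, -0.129, 0.992, 0.0]
wrist_force: [-1.1, -1.0, -1.0]
finger_gap: -0.0001
```

```bash
python3 -c "
from h import *
goal(-.091,.068,.05)
p=snap('scene','s3.png')
i=cv2.imread('pics/s3.png');cv2.imwrite('pics/s3b.png',cv2.resize(i[130:270,150:330],None,fx=4,fy=4))"
```

```text
clock 7.475 tcp case [-111.5   68.    51.3] gap -7.29283423424399e-05 F case [-1.3 -0.7 -1. ]
shift mm [-20.5  -0.    1.3] rot [ 0.01 -0.    0.01]
```

View pics/s3b.png

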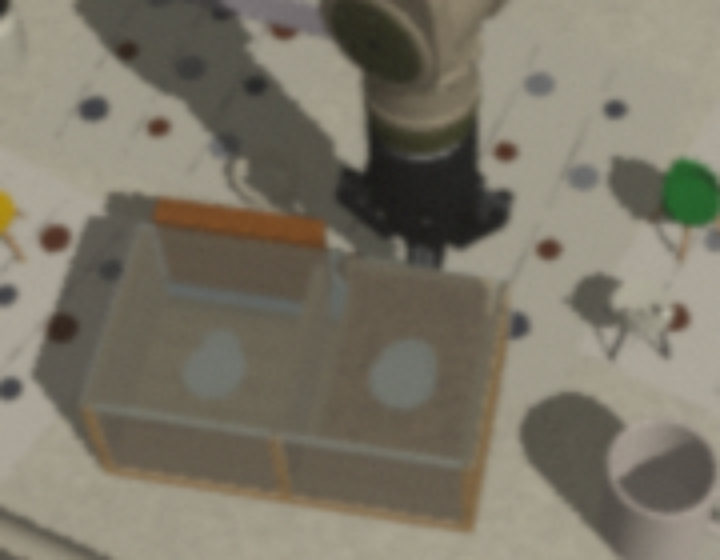

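The tray is nearly in. The chair's pale disc is at (405,375), upright and moving with the tray.

arm_command([
  {"x": -3, "y": 0, "z": 0, "rx": 0, "ry": 0, "rz": 0, "hand": 1},
  {"x": -6, "y": 0, "z": 0, "rx": 0, "ry": 0, "rz": 0, "hand": 1},
  {"x": -9, "y": 0, "z": 0, "rx": 0, "ry": 0, "rz": 0, "hand": 1},
  {"x": -11, "y": 0, "z": 0, "rx": 0, "ry": 0, "rz": 0, "hand": 1},
  {"x": -13, "y": 0, "z": 0, "rx": 0, "ry": 0, "rz": 0, "hand": 1},
  {"x": -14.5, "y": 0, "z": 0, "rx": 0, "ry": 0, "rz": 0, "hand": 1},
  {"x": -16, "y": 0, "z": 0, "rx": 0, "ry": 0, "rz": 0, "hand": 1},
  {"x": -17, "y": 0, "z": 0, "rx": 0, "ry": 0, "rz": 0, "hand": 1},
])

```text
clock: 8.52
tcp_pos: [0.5533, 0.006, 0.0514]
orientation: [0.0, -0.129, 0.992, -0.0]
wrist_force: [-1.3, 0.1, 0.3]
finger_gap: -0.0001
```

arm_command([
  {"x": -1, "y": 0, "z": 0, "rx": 0, "ry": 0, "rz": 0, "hand": 1},
  {"x": -2, "y": 0, "z": 0, "rx": 0, "ry": 0, "rz": 0, "hand": 1},
  {"x": -3, "y": 0, "z": 0, "rx": 0, "ry": 0, "rz": 0, "hand": 1},
])

```text
clock: 8.9
tcp_pos: [0.555, 0.0065, 0.0513]
orientation: [-0.001, -0.129, 0.992, -0.0]
wrist_force: [-6.3, -3.0, 6.0]
finger_gap: -0.0002
```

arm_command([
  {"x": -0.7, "y": 0, "z": 0, "rx": 0, "ry": 0, "rz": 0, "hand": 1},
  {"x": -1.4, "y": 0, "z": 0, "rx": 0, "ry": 0, "rz": 0, "hand": 1},
])

```text
clock: 9.15
tcp_pos: [0.555, 0.0066, 0.0513]
orientation: [-0.002, -0.129, 0.992, -0.001]
wrist_force: [-9.8, -5.0, 8.6]
finger_gap: 0.0
```

```bash
python3 -c "
from h import *
goal(-.13,.068,.05)"
```

```text
clock 9.15 tcp case [-92.7  68.   51.3] gap 3.940166770167437e-05 F case [-10.8  -2.3   8.6]
shift mm [37.3 -0.   1.5] rot [-0.02 -0.26 -0.02]
```

Tray is at its stop: 11 N with no further motion, and the TCP is where fully home would put it. Now I'll back off and rise.

arm_command([
  {"x": 5, "y": 0, "z": 0, "rx": 0, "ry": 0, "rz": 0, "hand": 1},
  {"x": 18, "y": 0, "z": 0, "rx": 0, "ry": 0, "rz": 0, "hand": 1},
  {"x": 36, "y": 0, "z": 0, "rx": 0, "ry": 0, "rz": 0, "hand": 1},
  {"x": 45, "y": 0, "z": -20, "rx": 0, "ry": 0, "rz": 0, "hand": 1},
  {"x": 45, "y": 0, "z": -60, "rx": 0, "ry": 0, "rz": 0, "hand": 1},
  {"x": 45, "y": 0, "z": -110, "rx": 0, "ry": 0, "rz": 0, "hand": 1},
  {"x": 45, "y": -20, "z": -135, "rx": 0, "ry": 0, "rz": 0, "hand": 1},
  {"x": 35, "y": -60, "z": -140, "rx": 0, "ry": 0, "rz": 0, "hand": 1},
  {"x": 25, "y": -110, "z": -140, "rx": 0, "ry": 0, "rz": 0, "hand": 1},
  {"x": 15, "y": -160, "z": -140, "rx": 0, "ry": 0, "rz": 0, "hand": 1},
])

```text
clock: 10.4
tcp_pos: [0.5842, -0.1525, 0.1916]
orientation: [0.001, -0.129, 0.992, -0.0]
wrist_force: [-0.0, 0.3, -0.7]
finger_gap: 0.0
```

```bash
python3 -c "
from h import *
goal(-.097,-.165,.19)
p=snap('top','t4.png')
i=cv2.imread('pics/t4.png');cv2.imwrite('pics/t4b.png',cv2.resize(i[100:290,120:380],None,fx=3,fy=3))
p=snap('scene','s4.png')
i=cv2.imread('pics/s4.png');cv2.imwrite('pics/s4b.png',cv2.resize(i[130:270,150:330],None,fx=4,fy=4))"
```

```text
clock 10.4 tcp case [-105.1  -93.2  191.6] gap 4.7842280409499006e-05 F case [ 0.1  0.3 -0.7]
shift mm [ -8.  -71.8   1.7] rot [-0.02  0.08  0.05]
```

View pics/t4b.png

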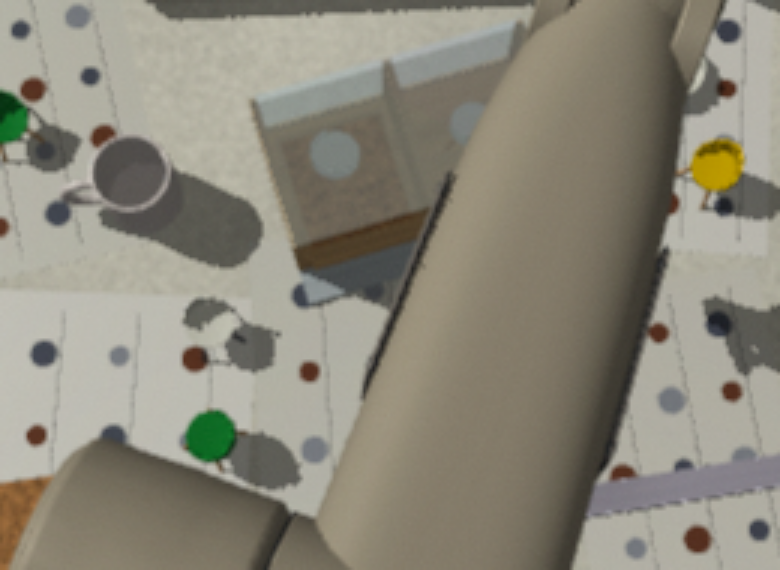

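View pics/s4b.png

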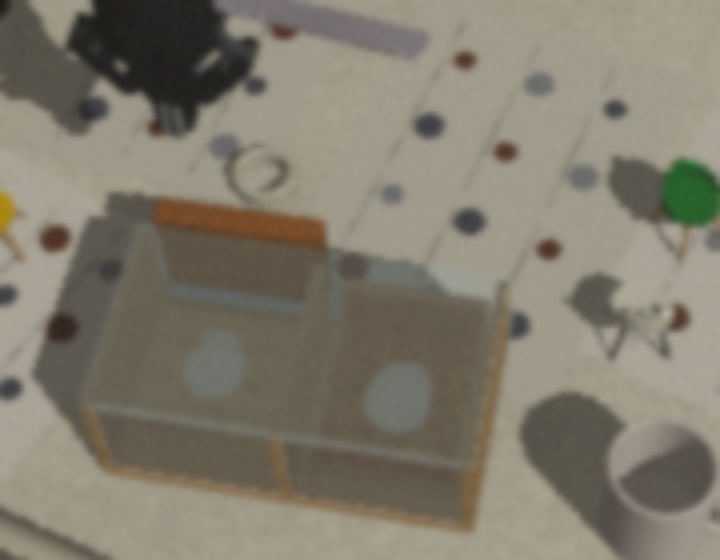

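The tray panel (360,235 in the top crop) is flush with the case front, and the chair disc at (335,155) is upright. The side chair, tape and mug have not moved. Next is the door end.

arm_command([
  {"x": -3, "y": -30, "z": 0, "rx": 0, "ry": 0, "rz": 0, "hand": 1},
  {"x": -8, "y": -60, "z": 0, "rx": 0, "ry": 0, "rz": 0, "hand": 1},
  {"x": -8, "y": -72, "z": 5, "rx": 0, "ry": 0, "rz": 0, "hand": 1},
  {"x": -8, "y": -72, "z": 25, "rx": 0, "ry": 0, "rz": 0, "hand": 1},
  {"x": -8, "y": -72, "z": 50, "rx": 0, "ry": 0, "rz": 0, "hand": 1},
  {"x": -8, "y": -72, "z": 55, "rx": 0, "ry": 0, "rz": 0, "hand": 1},
  {"x": -8, "y": -72, "z": 55, "rx": 0, "ry": 0, "rz": 0, "hand": 1},
])

```text
clock: 11.38
tcp_pos: [0.6095, -0.2182, 0.1363]
orientation: [-0.0, -0.129, 0.992, 0.0]
wrist_force: [0.4, 0.4, -0.2]
finger_gap: 0.0001
```

```bash
python3 -c "
from h import *
goal(-.097,-.165,.055)
snap('wrist','w5.png')
p=snap('scene','s5.png')
i=cv2.imread('pics/s5.png');cv2.imwrite('pics/s5b.png',cv2.resize(i[130:270,120:300],None,fx=4,fy=4))"
```

```text
clock 11.375 tcp case [ -97.4 -163.2  136.3] gap 0.00012057303487282686 F case [ 0.5  0.3 -0.2]
shift mm [-0.5 -1.9 81.3] rot [ 0.04 -0.02  0.04]
```

View pics/w5.png

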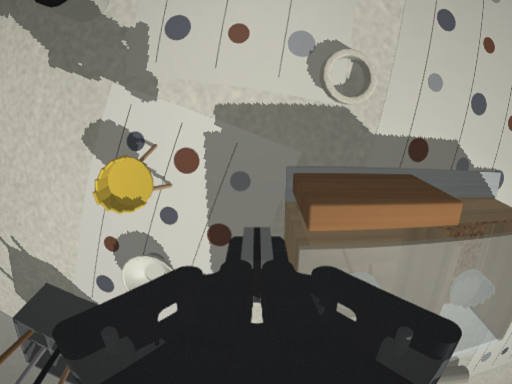

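View pics/s5b.png

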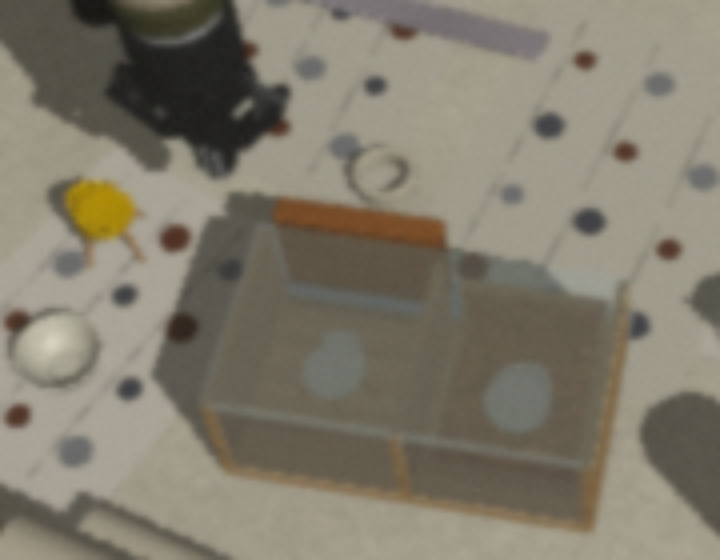

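```bash
python3 -c "
from h import *
for n in ('scene','top'):
  p=viewer.read_camera(n);w=cloud(p).reshape(-1,3)
  s=get_state();q=s['orientation'];R=Ro.from_quat([q[1],q[2],q[3],q[0]])
  l=R.inv().apply(np.nan_to_num(w,nan=9)-s['tcp_pos'])*1000
  m=(abs(l[:,0])<80)&(abs(l[:,1])<90)&(l[:,2]<10)&(l[:,2]>-140)
  l=l[m];print(n,len(l))
  for a in range(-140,10,10):
    k=l[(l[:,2]>=a)&(l[:,2]<a+10)]
    if len(k):print(a,len(k),np.round(k.min(0)),np.round(k.max(0)))
"
```

```text
scene 702
-140 69 [ -37.  -30. -140.] [  16.   40. -130.]
-130 13 [ -33.   -2. -130.] [   8.   40. -121.]
-120 31 [ -19.  -39. -120.] [   9.   43. -110.]
-110 55 [ -19.  -45. -110.] [   8.   49. -100.]
-100 130 [ -18.  -59. -100.] [ 14.  63. -90.]
-90 95 [-18. -60. -90.] [ 16.  63. -80.]
-80 68 [-19. -51. -80.] [  2.  56. -70.]
-70 59 [-16. -42. -70.] [ 10.  45. -60.]
-60 73 [-11. -37. -59.] [ 12.  38. -50.]
-50 37 [-12. -32. -49.] [ 14.  31. -40.]
-40 17 [-11. -11. -39.] [ -3.  16. -31.]
-30 22 [-11. -12. -30.] [  7.  16. -20.]
-20 23 [-10. -12. -20.] [  7.  16. -10.]
-10 10 [-10.  -3.  -9.] [ 9. 13. -3.]
top 0
```

The finger linkages widen about 40 mm above the tips. I'll push the door end with the TCP at z = 80 mm so they clear the door and case tops.

arm_command([
  {"x": 0, "y": 0, "z": 25, "rx": 0, "ry": 0, "rz": 0, "hand": 1},
  {"x": 0, "y": 0, "z": 50, "rx": 0, "ry": 0, "rz": 0, "hand": 1},
  {"x": 0, "y": 4, "z": 56, "rx": 0, "ry": 0, "rz": 0, "hand": 1},
  {"x": 0, "y": 8, "z": 56, "rx": 0, "ry": 0, "rz": 0, "hand": 1},
  {"x": 0, "y": 12, "z": 56, "rx": 0, "ry": 0, "rz": 0, "hand": 1},
  {"x": 0, "y": 15, "z": 56, "rx": 0, "ry": 0, "rz": 0, "hand": 1},
  {"x": 0, "y": 18, "z": 56, "rx": 0, "ry": 0, "rz": 0, "hand": 1},
  {"x": 0, "y": 21, "z": 56, "rx": 0, "ry": 0, "rz": 0, "hand": 1},
  {"x": 0, "y": 23, "z": 56, "rx": 0, "ry": 0, "rz": 0, "hand": 1},
  {"x": 0, "y": 24, "z": 56, "rx": 0, "ry": 0, "rz": 0, "hand": 1},
])

```text
clock: 12.82
tcp_pos: [0.604, -0.196, 0.0806]
orientation: [0.0, -0.129, 0.992, -0.0]
wrist_force: [1.3, -2.0, 1.0]
finger_gap: -0.0001
```

```bash
python3 -c "
from h import *
goal(-.097,-.01,.08)
snap('wrist','w6.png')
p=snap('scene','s6.png')
i=cv2.imread('pics/s6.png');cv2.imwrite('pics/s6b.png',cv2.resize(i[130:270,120:300],None,fx=4,fy=4))"
```

```text
clock 12.825 tcp case [ -97.1 -140.3   80.6] gap -9.095263250507881e-05 F case [ 0.8 -2.3  1. ]
shift mm [-1.000e-01  1.303e+02  5.000e-01] rot [-0.04  0.03  0.  ]
```

View pics/w6.png

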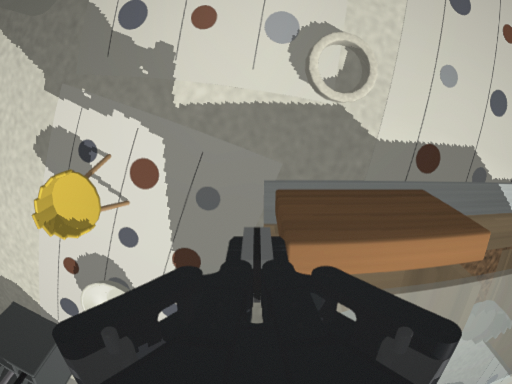

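View pics/s6b.png

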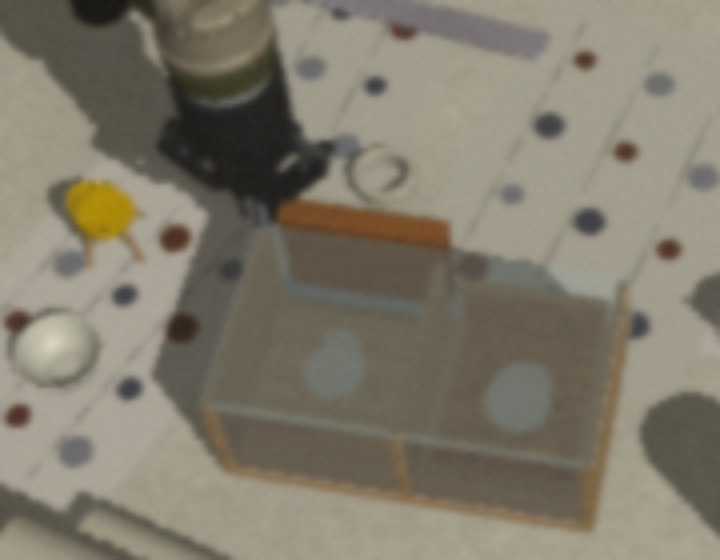

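The fingertips are on the door's end (scene crop 270,210). Now I'll push along +y.

arm_command([
  {"x": 0, "y": 3, "z": 0, "rx": 0, "ry": 0, "rz": 0, "hand": 1},
  {"x": 0, "y": 8, "z": 0, "rx": 0, "ry": 0, "rz": 0, "hand": 1},
  {"x": 0, "y": 13, "z": 0, "rx": 0, "ry": 0, "rz": 0, "hand": 1},
  {"x": 0, "y": 18, "z": 0, "rx": 0, "ry": 0, "rz": 0, "hand": 1},
  {"x": 0, "y": 23, "z": 0, "rx": 0, "ry": 0, "rz": 0, "hand": 1},
  {"x": 0, "y": 28, "z": 0, "rx": 0, "ry": 0, "rz": 0, "hand": 1},
  {"x": 0, "y": 33, "z": 0, "rx": 0, "ry": 0, "rz": 0, "hand": 1},
  {"x": 0, "y": 38, "z": 0, "rx": 0, "ry": 0, "rz": 0, "hand": 1},
  {"x": 0, "y": 43, "z": 0, "rx": 0, "ry": 0, "rz": 0, "hand": 1},
  {"x": 0, "y": 48, "z": 0, "rx": 0, "ry": 0, "rz": 0, "hand": 1},
])

```text
clock: 14.18
tcp_pos: [0.5915, -0.149, 0.0803]
orientation: [0.0, -0.129, 0.992, 0.0]
wrist_force: [1.3, -1.1, 0.8]
finger_gap: 0.0001
```

```bash
python3 -c "
from h import *
goal(-.097,-.01,.08)
p=snap('scene','s7.png')
i=cv2.imread('pics/s7.png');cv2.imwrite('pics/s7b.png',cv2.resize(i[130:270,150:330],None,fx=4,fy=4))"
```

```text
clock 14.175 tcp case [-97.2 -91.7  80.3] gap 6.121267011072384e-05 F case [ 0.9 -1.4  0.8]
shift mm [-0.2 81.7  0.3] rot [0.   0.01 0.01]
```

View pics/s7b.png

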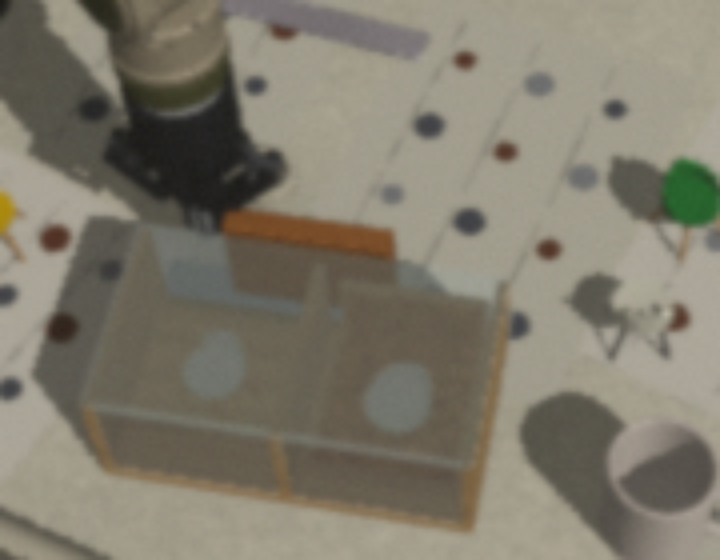

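The door is sliding well and passes in front of the tray without catching, so I'll keep going.

arm_command([
  {"x": 0, "y": 5, "z": 0, "rx": 0, "ry": 0, "rz": 0, "hand": 1},
  {"x": 0, "y": 10, "z": 0, "rx": 0, "ry": 0, "rz": 0, "hand": 1},
  {"x": 0, "y": 15, "z": 0, "rx": 0, "ry": 0, "rz": 0, "hand": 1},
  {"x": 0, "y": 20, "z": 0, "rx": 0, "ry": 0, "rz": 0, "hand": 1},
  {"x": 0, "y": 25, "z": 0, "rx": 0, "ry": 0, "rz": 0, "hand": 1},
  {"x": 0, "y": 30, "z": 0, "rx": 0, "ry": 0, "rz": 0, "hand": 1},
  {"x": 0, "y": 35, "z": 0, "rx": 0, "ry": 0, "rz": 0, "hand": 1},
  {"x": 0, "y": 40, "z": 0, "rx": 0, "ry": 0, "rz": 0, "hand": 1},
  {"x": 0, "y": 45, "z": 0, "rx": 0, "ry": 0, "rz": 0, "hand": 1},
  {"x": 0, "y": 50, "z": 0, "rx": 0, "ry": 0, "rz": 0, "hand": 1},
])

```text
clock: 15.48
tcp_pos: [0.5785, -0.1006, 0.0802]
orientation: [-0.0, -0.129, 0.992, 0.0]
wrist_force: [1.2, 0.1, 0.6]
finger_gap: 0.0
```

arm_command([
  {"x": 0, "y": 4, "z": 0, "rx": 0, "ry": 0, "rz": 0, "hand": 1},
  {"x": 0, "y": 8, "z": 0, "rx": 0, "ry": 0, "rz": 0, "hand": 1},
  {"x": 0, "y": 12, "z": 0, "rx": 0, "ry": 0, "rz": 0, "hand": 1},
  {"x": 0, "y": 16, "z": 0, "rx": 0, "ry": 0, "rz": 0, "hand": 1},
  {"x": 0, "y": 20, "z": 0, "rx": 0, "ry": 0, "rz": 0, "hand": 1},
  {"x": 0, "y": 23, "z": 0, "rx": 0, "ry": 0, "rz": 0, "hand": 1},
  {"x": 0, "y": 26, "z": 0, "rx": 0, "ry": 0, "rz": 0, "hand": 1},
])

```text
clock: 16.35
tcp_pos: [0.572, -0.0756, 0.0802]
orientation: [-0.0, -0.129, 0.992, 0.0]
wrist_force: [-0.1, -1.8, -0.7]
finger_gap: -0.0001
```

```bash
python3 -c "
from h import *
goal(-.097,-.008,.08)"
```

```text
clock 16.35 tcp case [-97.3 -15.8  80.2] gap -7.29038037547249e-05 F case [-0.5 -1.7 -0.7]
shift mm [-0.3  7.8  0.2] rot [ 0.01 -0.    0.01]
```

arm_command([
  {"x": 0, "y": 2, "z": 0, "rx": 0, "ry": 0, "rz": 0, "hand": 1},
  {"x": 0, "y": 4, "z": 0, "rx": 0, "ry": 0, "rz": 0, "hand": 1},
  {"x": 0, "y": 5.5, "z": 0, "rx": 0, "ry": 0, "rz": 0, "hand": 1},
  {"x": 0, "y": 7, "z": 0, "rx": 0, "ry": 0, "rz": 0, "hand": 1},
  {"x": 0, "y": 8, "z": 0, "rx": 0, "ry": 0, "rz": 0, "hand": 1},
])

```text
clock: 16.98
tcp_pos: [0.5701, -0.0687, 0.0803]
orientation: [-0.0, -0.129, 0.992, -0.001]
wrist_force: [0.9, -5.2, -2.4]
finger_gap: -0.0001
```

arm_command([
  {"x": 0, "y": 1, "z": 0, "rx": 0, "ry": 0, "rz": 0, "hand": 1},
  {"x": 0, "y": 2, "z": 0, "rx": 0, "ry": 0, "rz": 0, "hand": 1},
])

```text
clock: 17.23
tcp_pos: [0.5701, -0.0685, 0.0804]
orientation: [0.0, -0.128, 0.992, -0.002]
wrist_force: [1.5, -10.9, -4.2]
finger_gap: -0.0001
```

```bash
python3 -c "
from h import *
goal(-.097,-.008,.08)"
```

```text
clock 17.225 tcp case [-97.3  -8.4  80.4] gap -0.00011382445388900219 F case [ -1.4 -10.9  -4.2]
shift mm [-0.3  0.4  0.4] rot [-0.27 -0.02 -0.08]
```

The door is against its stop (11 N, no further motion). I'll back off, rise and pull clear.

arm_command([
  {"x": 0, "y": -5, "z": 0, "rx": 0, "ry": 0, "rz": 0, "hand": 1},
  {"x": 0, "y": -20, "z": 0, "rx": 0, "ry": 0, "rz": 0, "hand": 1},
  {"x": 0, "y": -35, "z": -10, "rx": 0, "ry": 0, "rz": 0, "hand": 1},
  {"x": 0, "y": -40, "z": -40, "rx": 0, "ry": 0, "rz": 0, "hand": 1},
  {"x": 0, "y": -40, "z": -80, "rx": 0, "ry": 0, "rz": 0, "hand": 1},
  {"x": 30, "y": -60, "z": -120, "rx": 0, "ry": 0, "rz": 0, "hand": 1},
  {"x": 70, "y": -90, "z": -140, "rx": 0, "ry": 0, "rz": 0, "hand": 1},
  {"x": 100, "y": -130, "z": -140, "rx": 0, "ry": 0, "rz": 0, "hand": 1},
  {"x": 120, "y": -170, "z": -140, "rx": 0, "ry": 0, "rz": 0, "hand": 1},
  {"x": 130, "y": -190, "z": -140, "rx": 0, "ry": 0, "rz": 0, "hand": 1},
])

```text
clock: 18.48
tcp_pos: [0.4918, -0.2859, 0.2211]
orientation: [0.001, -0.128, 0.992, -0.0]
wrist_force: [0.4, 1.0, 0.2]
finger_gap: -0.0002
```

```bash
python3 - <<'E'
from h import *
goal(-.097,-.008,.08)
p=snap('top','t9.png');w=cloud(p).reshape(-1,3)
c=C.inv().apply(np.nan_to_num(w,nan=9)-O);z=c[:,2]
m=(z>.09)&(z<.104)&(c[:,0]<-.082)&(c[:,0]>-.13)&(abs(c[:,1])<.16)
print('door',m.sum(),np.round(np.percentile(c[m],[1,50,99],axis=0),4))
i=cv2.imread('pics/t9.png');cv2.imwrite('pics/t9b.png',cv2.resize(i[100:290,80:420],None,fx=2.3,fy=2.3))
p=snap('scene','s9.png')
i=cv2.imread('pics/s9.png');cv2.imwrite('pics/s9b.png',cv2.resize(i[80:320,90:410],None,fx=2.3,fy=2.3))
E
```

```text
clock 18.475 tcp case [-228.5 -198.6  221.1] gap -0.00016095652790101833 F case [0.7 0.9 0.2]
shift mm [-130.8  191.1  141.1] rot [-0.05  0.06 -0.15]
door 326 [[-0.1058  0.0051  0.0912]
 [-0.0964  0.0683  0.1   ]
 [-0.085   0.1274  0.1038]]
```

View pics/t9b.png

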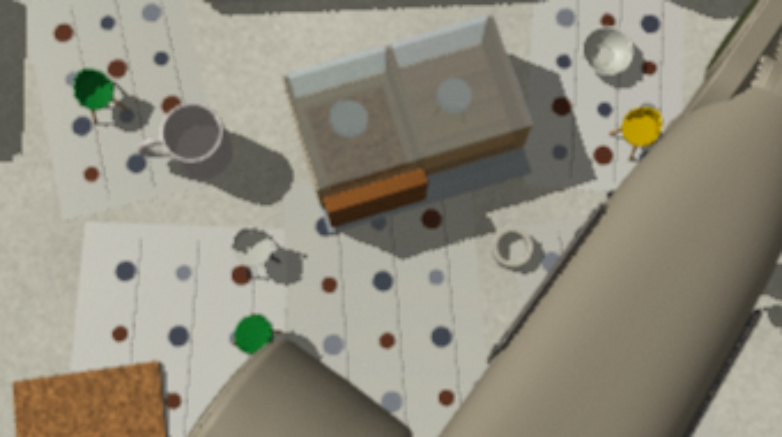

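View pics/s9b.png

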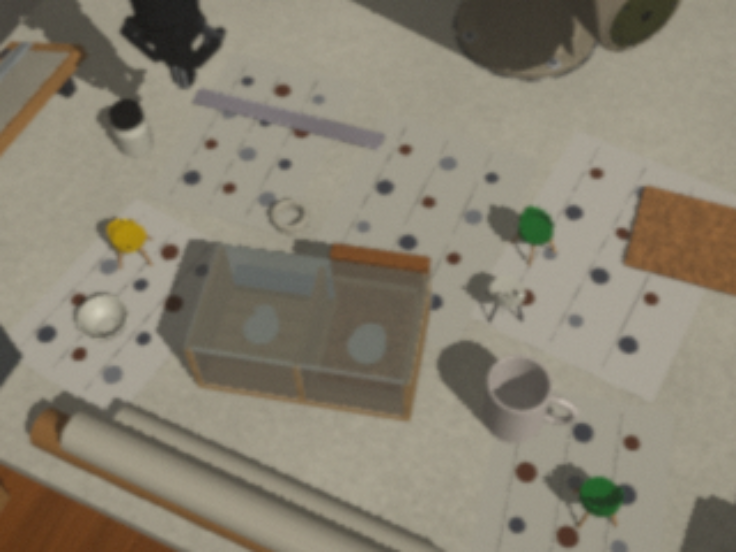

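The door now covers the left bay, measured at y = 5 to 127 mm. The tray is home with the chair disc at (367,343) upright, the bystanders are in their places and the arm is clear.

```bash
python3 -c "
from h import *
print(hand_in())"
```

```text
the job is handed in; nothing more can be done
None
```

The armchair is put away and the job is handed in at about 18.5 s of the 48 s allowed. I pushed the tray in with the shut fingertips until it reached its stop. I then pushed the door across by its outer end until it reached its stop too.

- **Tray:** it held against 11 N with no further movement. The pictures show its panel flush with the case front.
- **Door:** it also held against 11 N without moving. The top camera puts it at y = 5 to 127 mm in the case, where fully across is 5 to 130 mm; I put the difference down to the edge of the depth image.
- **Chair:** in the last two pictures its disc still looks upright under the clear roof, much like the fixed model beside it.
- **Everything else:** comparing the pictures by eye, the tape, side chair, mug, shell, fibreboard, glue jar, rule and look-alikes are where they started. I did not measure their positions again at the end.
- **Arm:** it was clear of everything at hand-in, with about 1 N on the wrist sensor, which is its usual noise.

One reading was unexpected. At the tray's stop the sensor also showed about 9 N upward, which I took for friction between the fingertips and the panel. It was gone once I backed off.

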